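Hold the gearbox cover over its bolt holes

ROBOT

A 6-joint arm with a two-finger parallel gripper is mounted at the origin on the work surface. World frame = base frame: x ahead of the robot, y to its left, z up, the work surface at z = 0. Lengths are in m, angles in rad, forces in N, time in s.
With the tool pointing down it reaches from about 0.275 to 0.875 m from the base axis. Payload 12.5 kg.
Tool frame: the origin (TCP) lies on the centre line of the jaws, within the pads' length; the fingertips stand r.finger_overhang ahead of it and the grasp point (between the pads) lies 3 mm ahead of it (r.finger_overhang is the distance from the TCP to the fingertips, in m); z points along the fingers, y is the line along which they close (so a half turn about z gives the same grasp; the last joint's range is limited). The gripper opens to 85 mm and grips with 20 to 120 N. Pads are 22 mm wide; open, the fingers measure 114 mm over their backs; the gripper's body (76 mm by 85 mm) begins 54 mm behind the grasp point. The pads swing forward as they close: fully open they stand 13 mm farther back than shut.
Start: joints at [1.048, 0.351, 1.652, -0, 1.139, -0.085], TCP at [0.233, 0.498, 0.253] pointing down, gripper open.
Joint ranges: [-2.75, 2.75], [-0.79, 2.1], [0.01, 2.65], [-1.57, 4.71], [0.07, 3.14], [-2.87, 2.87]. Speed limits (rad/s): [2.22, 2.22, 2.79, 3.14, 3.14, 3.14].

INTERFACE

Orientations are given as a unit quaternion [x, y, z, w].
In Python, from cell import r, optics gives the robot as it stands. The module is installed in compiled form; this text tells all that it offers. Calls block until the motion is done:
- r.move_to(position, orientation): joint-space move of the TCP to a pose.
- r.move_linear(position, rot=None, vel=0.15): straight line of the TCP; rot=None keeps the orientation; vel is the mean speed in m/s.
- r.set_joints(angles): joint-space move.
- r.set_gripper(opening, squeeze=None): opening from 0.0 (shut) to 1.0 (fully open); squeeze is the grip in N (None keeps the last); returns when the fingers have stopped.
- r.sleep(seconds).
- r.inverse_kinematics(position, orientation): joint angles nearest the present ones, or None.
- optics.get_image(name): name is "scene" or "top" or "wrist"; returns a dict with "pixels" (480x640x3 uint8, red, green, blue), "depth" (480x640 float32, m along the optical axis (not along the pixel's ray), 0 where there is no reading), "fx", "fy", "cx", "cy" (pixels), "D" ([k1, k2, p1, p2, k3] as OpenCV has them; the pictures are not rectified), "camera_from_world" (4x4, takes a point from world to camera coordinates); the wrist camera has in their place "mount" (4x4, takes a point from camera to tool coordinates, whose origin is the TCP and whose axes are the flange's). Camera axes: x right, y down, z forward; pixel columns grow to the right and rows downward; lengths in m; the calibration is good to about 2 mm. A picture is of the moment at which its call begins: read the wrist's pose just before it.
A pose or a line that the arm cannot do raises r.PlanningError and nothing moves.
- r.hand_in(): hands the job in; it is judged then, once.
Readings, each from a call of its own:
- r.current_t(): time.
- r.current_q(): joint angles.
- r.current_qvel(): joint speeds.
- r.current_effort(): joint torques, N m.
- r.current_tool_pos(): TCP position.
- r.current_ee_rot(): TCP orientation.
- r.current_contact_force(): force on the tool from outside, world axes, zero at the start.
- r.current_torque(): the same for the moment, N m.
- r.current_opening(): opening from 0.0 (shut) to 1.0 (fully open).
- r.current_finger_force(): force on a finger pad.
Only numpy, scipy, OpenCV 4.12 (cv2) and the standard library are available. Lean on these libraries where they do the work, as an engineer would, in place of code of your own. Each camera call takes 0.05 s, during which the arm holds its last target. There are 200 camera calls.

TASK

First turn the steel drive blade on top of the gearbox so that its long end points along the dark index line on the gearbox face, while the cover plate still lies on the bench. Then lift the cover plate by its handle and hold it level over the gearbox, with the notch in its edge above the index line and each of its four holes straight above its threaded hole, its underside a finger's width above the top of the blade and not touching the gearbox. Finish while still holding it there, and leave the other things on the bench where they are.

Things in the scene. Friction and masses are not known exactly. Their poses are not given: they have to be found in the camera images.
- gearbox: Fixed low gearbox, its base 150 x 120 mm, its bare aluminium top face 140 (x) by 110 (y) mm at 50 mm above the bench. Origin: centre of the underside, on the bench. Its x axis points along the dark index line, a 4 x 28 mm line on the top face that runs from 40 to 68 mm from the centre. Four threaded holes, 8 mm wide, in the top face at x = +-48, y = +-40 mm. It may be turned by up to 0.4 rad.
- spindle (a joint): Turning angle of the drive blade about the upright axis through the gearbox's centre, rad, counter-clockwise from above. 0: the blade's long end points along the index line (the gearbox's x axis). It turns 1.7 rad either way, starts well off the line on its clockwise (negative) side, has slight friction (0.06 N m) and stays where it is left.
- blade_top (a point): Point on the spindle axis at the top of the drive blade, 30 mm above the gearbox face (80 mm above the bench). The blade is an upright flat steel bar 10 mm thick that stands from the face to this height; its long end reaches 24 mm from the axis, its short end 12 mm. The point's x axis points to the long end.
- cover: Loose aluminium cover plate 140 (x) by 110 (y) by 6 mm, about 0.2 to 0.4 kg, lying flat on the bench, handle up. Origin: centre of the underside, z up. In the middle of its +x edge is a notch 16 mm wide and 10 mm deep. Four holes 14 mm wide at x = +-48, y = +-40 mm, and for the blade a slot 16 mm wide from x = -16 to +28 mm. In place, the cover's axes are parallel to the gearbox's and its origin is on the spindle axis.
- handle (a point): Centre of the cover's dark steel bridge handle, on the cover's axis 48 mm above its underside. The handle is a bar 12 x 12 mm in section, 76 mm long, along the cover's y axis, on two legs 10 mm thick at y = +-33 mm; 36 mm free height under the bar.
- hole_a (a point): Centre, at the underside, of the cover's hole at x = +48, y = +40 mm in the cover's frame.
- hole_b (a point): Centre, at the underside, of the cover's hole at x = -48, y = -40 mm in the cover's frame.
- thread_a (a point): Mouth of the gearbox's threaded hole at x = +48, y = +40 mm in the gearbox's frame, at face height.
- thread_b (a point): Mouth of the gearbox's threaded hole at x = -48, y = -40 mm in the gearbox's frame, at face height.
- bolt_tray: Bystander: small dark open tray of bolts, 95 x 75 x 28 mm, between the gearbox and the cover. Origin: centre of the underside.
- tape_roll: Bystander: roll of blue tape lying flat, 110 mm across, 30 mm high. Origin: centre of the underside.
- grinder: Bystander: angle grinder, about 310 mm long, 70 mm high, lying beyond the work. Origin: underside, near the middle; x towards its disc.
- steel_block: Bystander: steel block 75 x 120 x 45 mm. Origin: centre of the underside.
- square: Bystander: try square lying flat at the right of the work, stock 22 x 110 x 18 mm, blade 150 mm long along its x. Origin: underside of the stock.
- wrench: Bystander: open wrench, 200 mm long, lying flat on the left side. Origin: its middle, at the underside.
- flange_ring: Bystander: flat steel ring, 90 mm across, 14 mm high, beyond the work. Origin: centre of the underside.
Things that resemble listed ones, but are neither listed nor needed, are in the scene too. What is shaped like the gearbox but pink or red is not meant.

How it is judged:
By the outcome, as a careful person would: the job done as asked, in the order asked, and still so for the second after the job is handed in, while the arm keeps its last pose, push and grip.
It also fails if it takes over 51 s, if anything falls off the work surface, if the arm or the gripper's body presses on something with over 40 N, if the wrist force passes 120 N, or if a joint passes its speed limit or range.

## Working session

There is one attempt and no reset: what is moved stays moved. The work goes in short steps, each a Python script; the robot and the scene stay as the last script left them, time stands still between calls to the robot, and variables do not carry over. Pictures are saved under pics/ and viewed, at most 10 in all, crops included, and the job is handed in when it is done.

```bash
mkdir -p pics
python3 - <<'E'
from cell import r,optics
import cv2,numpy as np
for n in("top","scene"):
    d=optics.get_image(n); cv2.imwrite(f"pics/{n}0.png",d["pixels"][:,:,::-1]); np.savez(f"{n}0.npz",**d)
    print(n,d["fx"],d["fy"],d["cx"],d["cy"],d["D"]);print(np.round(d["camera_from_world"],3))
print(r.finger_overhang,r.current_t(),r.current_ee_rot())
E
```

```text
top 587.3535831976229 587.3535831976229 310.3533974182432 244.13812073164337 [0.00438113 0.         0.         0.         0.        ]
[[-0.023 -1.    -0.011  0.102]
 [-0.99   0.024 -0.139  0.537]
 [ 0.139  0.008 -0.99   1.57 ]
 [ 0.     0.     0.     1.   ]]
scene 502.2256331654417 502.2256331654417 319.7425993008098 238.3533159031441 [-0.05528945  0.          0.          0.          0.        ]
[[-0.732  0.682  0.01   0.327]
 [ 0.532  0.579 -0.618 -0.267]
 [-0.427 -0.447 -0.786  1.823]
 [ 0.     0.     0.     1.   ]]
0.022 0.1 [ 2.17148137e-01  9.76138517e-01 -5.10136336e-04 -1.49650315e-04]
```

View pics/top0.png

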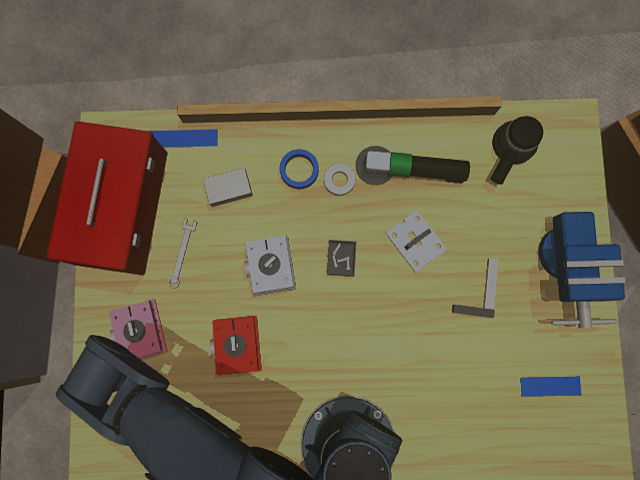

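View pics/scene0.png

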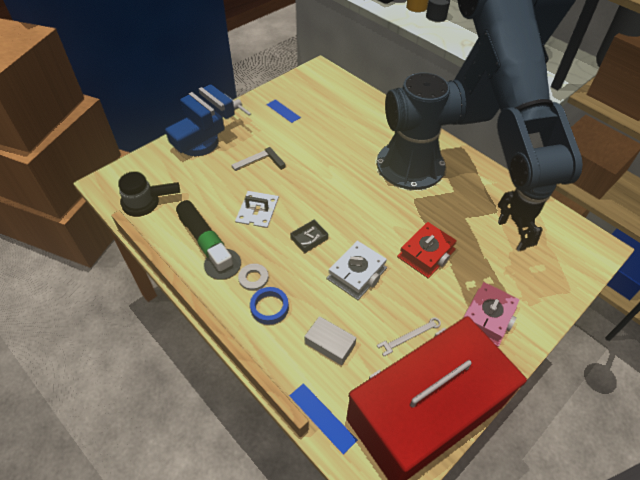

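Top view candidates: the bare aluminium gearbox is at (270,264). The pink one at (136,330) and the red one at (236,345) are excluded. The cover with its dark handle is at (417,240), and the tray at (341,258) lies between them. I'll check the choice in a close crop.

Run:
```python
import cv2,numpy as np
p=cv2.imread("pics/top0.png")
a=cv2.resize(p[225:305,235:315],(400,400),interpolation=cv2.INTER_CUBIC)
b=cv2.resize(p[200:280,377:457],(400,400),interpolation=cv2.INTER_CUBIC)
cv2.imwrite("pics/crop1.png",np.hstack([a,b]))
```

```text
(no output)
```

View pics/crop1.png

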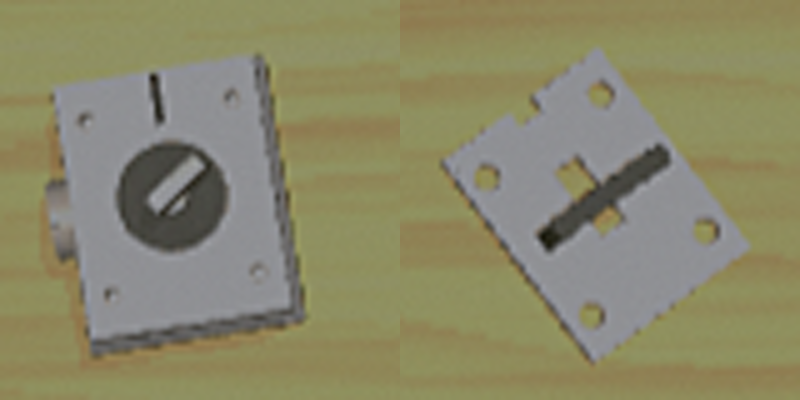

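The crop confirms both. On the gearbox, the index line is at the top (155,74)–(159,122) and the blade's long end points up-right at (200,162). The cover's notch is at the upper left (525,110), and its handle is dark.

```bash
cat > h.py <<'E'
import numpy as np,cv2
from scipy.spatial.transform import Rotation as R
def ray_plane(d,px,z,cfw=None):
    K=np.array([[d["fx"],0,d["cx"]],[0,d["fy"],d["cy"]],[0,0,1]],float)
    n=cv2.undistortPoints(np.array(px,float).reshape(-1,1,2),K,np.array(d["D"],float))[:,0]
    T=np.linalg.inv(d["camera_from_world"] if cfw is None else cfw)
    v=np.c_[n,np.ones(len(n))]@T[:3,:3].T; o=T[:3,3]
    return o+v*((z-o[2])/v[:,2])[:,None]
def wrist_cfw(d,pos,q):
    T=np.eye(4);T[:3,:3]=R.from_quat(q).as_matrix();T[:3,3]=pos
    return np.linalg.inv(T@np.array(d["mount"]))
H=np.array([[48,40],[48,-40],[-48,-40],[-48,40]])/1000
def fit(p,m=H):
    p=np.array(p)[:,:2];pc=p-p.mean(0);mc=m-m.mean(0)
    yaw=np.arctan2((mc[:,0]*pc[:,1]-mc[:,1]*pc[:,0]).sum(),(mc*pc).sum())
    Rm=np.array([[np.cos(yaw),-np.sin(yaw)],[np.sin(yaw),np.cos(yaw)]])
    t=p.mean(0)-Rm@m.mean(0)
    return t,yaw,np.linalg.norm(m@Rm.T+t-p,axis=1)*1000
def down(yaw): # tool down, tool y (closing) at world yaw 'yaw'
    z=np.array([0,0,-1]);y=np.array([np.cos(yaw),np.sin(yaw),0]);x=np.cross(y,z)
    return R.from_matrix(np.c_[x,y,z]).as_quat()
E
python3 - <<'E'
from h import *
d=dict(np.load("top0.npz"))
f=lambda L,ox,oy:[((u+.5)/5-.5+ox,(v+.5)/5-.5+oy) for u,v in L]
g=f([(85,120),(232,97),(259,271),(111,294)],235,225)
c=f([(87,179),(201,94),(307,230),(192,315)],377,200)
b=f([(203,160),(153,208)],235,225)
print("gear",fit(ray_plane(d,g,.05)));print("cover",fit(ray_plane(d,c,.006)))
p=ray_plane(d,b,.08);v=p[0]-p[1];print("blade",p,np.arctan2(v[1],v[0]),np.linalg.norm(v))
for n,(u,w) in {"tray":(341,258),"gear":(270,240),"handle":(417,240)}.items():
    z=d["depth"][w,u];T=np.linalg.inv(d["camera_from_world"])
    print(n,T[:3]@[(u-d["cx"])/d["fx"]*z,(w-d["cy"])/d["fy"]*z,z,1])
i=np.load("top0.npz")
from cell import r
print(r.current_ee_rot(), R.from_quat(r.current_ee_rot()).as_matrix().round(2))
E
```

```text
gear (array([0.48672638, 0.20304139]), np.float64(0.13510064309397588), array([0.53287713, 0.33327487, 0.47752155, 0.30913003]))
cover (array([ 0.54676832, -0.20466112]), np.float64(0.6135431124812561), array([0.53168376, 0.33482972, 0.34800849, 0.52266869]))
blade [[0.50186217 0.18376988 0.08      ]
 [0.47684348 0.21069202 0.08      ]] -0.8220282878729618 0.03675237550967327
tray [0.50181213 0.00595641 0.01161513]
gear [0.55049901 0.19891859 0.055425  ]
handle [ 0.54101837 -0.1992518   0.05427962]
[ 2.17148137e-01  9.76138517e-01 -5.10136336e-04 -1.49650315e-04] [[-0.91  0.42 -0.  ]
 [ 0.42  0.91 -0.  ]
 [ 0.   -0.   -1.  ]]
```

Run:
```python
from h import *
from cell import r,optics
r.move_to([.487,.203,.28],down(.749));print(r.current_t(),r.current_q())
pos,q=r.current_tool_pos(),r.current_ee_rot()
d=optics.get_image("wrist");np.savez("w1.npz",pos=pos,q=q,**d);cv2.imwrite("pics/w1.png",d["pixels"][:,:,::-1])
print(pos,d["fx"],d["D"],np.round(d["mount"],3))
```

```text
1.55 [ 3.08194133e-01  2.82829305e-01  1.67731179e+00  2.20658793e-04
  1.18161815e+00 -4.42061061e-01]
[0.48665523 0.20377192 0.27990437] 383.58391749876796 [-0.0710014  0.         0.         0.         0.       ] [[-0.    -0.951 -0.308  0.079]
 [ 1.    -0.001  0.001 -0.001]
 [-0.001 -0.308  0.951 -0.122]
 [ 0.     0.     0.     1.   ]]
```

View pics/w1.png

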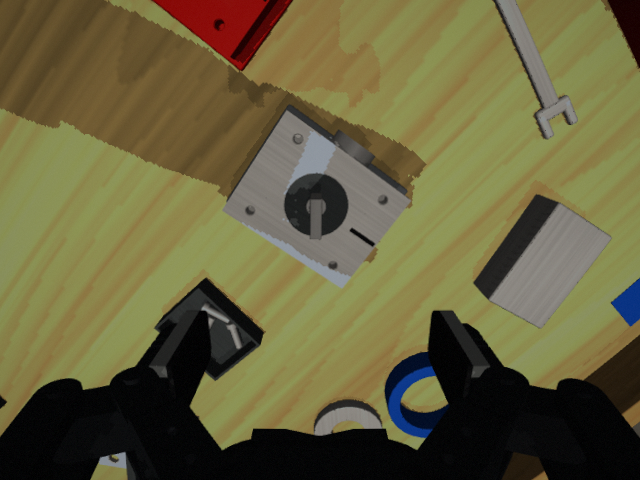

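The wrist view shows the gearbox at (317,205), its index line at (362,237) and its holes at (383,200), (333,265), (250,210) and (298,139). The blade's long end points down-image to (316,235).

Run:
```python
from h import *
d=dict(np.load("w1.npz"));cfw=wrist_cfw(d,d["pos"],d["q"])
g=cv2.cvtColor(d["pixels"],cv2.COLOR_RGB2GRAY).astype(float)
def cen(u,v,k=7):
    for _ in range(3):
        a,b=int(round(u)),int(round(v));w=g[b-k:b+k+1,a-k:a+k+1];m=np.clip(np.median(w)-w-12,0,None)
        yy,xx=np.mgrid[b-k:b+k+1,a-k:a+k+1];u,v=(m*xx).sum()/m.sum(),(m*yy).sum()/m.sum()
    return u,v
P=[cen(*p) for p in[(383,200),(333,265),(250,210),(298,139)]];print(np.round(P,1))
print(fit(ray_plane(d,P,.05,cfw)))
p=ray_plane(d,[(352,230.),(374,244)],.05,cfw);v=p[1]-p[0];print("index yaw",np.arctan2(v[1],v[0]))
p=ray_plane(d,[(316,238),(316,198.)],.08,cfw);v=p[0]-p[1];print("blade",p,np.arctan2(v[1],v[0]))
```

```text
[[383.2 200.1]
 [332.6 265.2]
 [249.  210.8]
 [296.6 139.5]]
(array([0.48435082, 0.20052254]), np.float64(0.1401901581674046), array([0.95283037, 0.11165952, 0.64504604, 0.39863294]))
index yaw 0.17296494397258308
blade [[0.50003753 0.18436837 0.08      ]
 [0.47571697 0.21060319 0.08      ]] -0.8232447974113145
```

Run:
```python
from h import *
from cell import r,optics
c=[.4855,.2018]
r.set_gripper(.55,30)
r.move_linear(c+[.15],down(.748),.2)
r.move_linear(c+[.084],down(.748),.08)
print(r.current_tool_pos(),r.current_contact_force())
r.set_gripper(0,30)
print("grip",r.current_opening(),r.current_finger_force(),r.current_contact_force(),r.current_torque())
for k in(1,2,3):
    r.move_linear(c+[.084],down(.748+.96*k/3),.05)
    print(r.current_t(),r.current_contact_force(),r.current_torque())
q=R.from_quat(r.current_ee_rot()).as_matrix();print("yaw y",np.arctan2(q[1,1],q[0,1]),r.current_tool_pos())
```

```text
[0.48580208 0.20188519 0.08442328] [0.24086579 0.52286512 0.79700092]
grip 0.1077840045198551 31.703529953956604 [-5.26295973 -6.46801913  8.30743234] [-0.94439397  0.72397656 -0.09371299]
4.725 [-4.65551139 -5.01976     8.51797072] [-0.67034545  0.66003559  0.06946971]
5.1917 [-4.31719819 -3.13594905  7.42408777] [-0.4448897   0.68978058  0.08144276]
5.6583 [-4.89915297 -1.24833604  6.53278217] [-0.27040323  0.68160629  0.07484735]
yaw y 1.7084849643394329 [0.48508761 0.20163958 0.08441991]
```

Run:
```python
from h import *
from cell import r,optics
r.set_gripper(.55,30)
p=r.current_tool_pos()
r.move_linear([p[0],p[1],.15],None,.15)
# set back so that the box is nearer the image centre: shift along -tool x
X=R.from_quat(r.current_ee_rot()).as_matrix()[:,0]
r.move_linear([p[0]-.03*X[0],p[1]-.03*X[1],.22],None,.2);r.sleep(.2)
pos,q=r.current_tool_pos(),r.current_ee_rot()
d=optics.get_image("wrist");np.savez("w2.npz",pos=pos,q=q,**d);cv2.imwrite("pics/w2.png",d["pixels"][:,:,::-1]);print(pos,r.current_t())
```

```text
[0.51435789 0.20573502 0.21855329] 7.4833
```

View pics/w2.png

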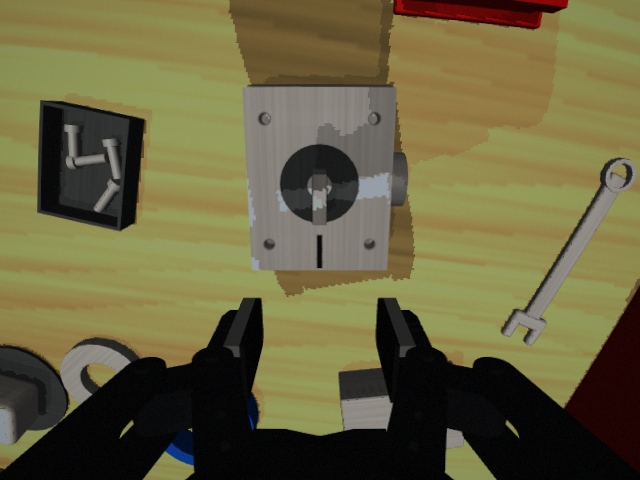

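The blade is now in line with the index line: blade (319,175)–(319,223), line (319,236)–(319,268). Next I'll measure this exactly and look at the cover from near.

```bash
cat >> h.py <<'E'
def cen(g,u,v,k=8):
    for _ in range(3):
        a,b=int(round(u)),int(round(v));w=g[b-k:b+k+1,a-k:a+k+1];m=np.clip(np.median(w)-w-15,0,None)
        yy,xx=np.mgrid[b-k:b+k+1,a-k:a+k+1];u,v=(m*xx).sum()/m.sum(),(m*yy).sum()/m.sum()
    return u,v
E
python3 - <<'E'
from h import *
from cell import r,optics
d=dict(np.load("w2.npz"));cfw=wrist_cfw(d,d["pos"],d["q"])
g=cv2.cvtColor(d["pixels"],cv2.COLOR_RGB2GRAY).astype(float)
P=[cen(g,*p) for p in[(370,244),(269,244),(265,119),(375,118)]];print(np.round(P,1))
print(fit(ray_plane(d,P,.05,cfw)))
def axis(us,vs,dark,z):
    L=[]
    for v in vs:
        w=g[v,us[0]:us[1]];m=np.clip((np.median(w)-w-20) if dark else (w-np.median(w)),0,None)
        if m.sum()>0:L.append(((m*np.arange(*us)).sum()/m.sum(),v))
    p=ray_plane(d,L,z,cfw);vx,vy,x,y=cv2.fitLine(p[:,:2].astype(np.float32),2,0,.01,.01).ravel()
    print(np.round(L[::6],1).tolist());s=np.sign(vx);return np.arctan2(vy*s,vx*s)
print("index",axis((311,329),range(240,266),True,.05),"blade",axis((304,335),range(198,220),False,.08))
r.move_to([.52,-.23,.20],down(.6135+np.pi/2-0)) if False else None
y=.6135
q=down(y) # closing along cover x, across the bar
a=r.inverse_kinematics([.547,-.205,.24],q);b=r.inverse_kinematics([.547,-.205,.24],down(y+np.pi));print(a,b)
for t in (y,y+np.pi):
    print(t,r.inverse_kinematics([.486,.202,.14],down(t-.475)))
print(r.current_q())
E
```

```text
[[369.4 244.7]
 [268.4 244.5]
 [261.3 118.3]
 [377.3 117.7]]
(array([0.48407783, 0.20114308]), np.float64(0.13583168642426524), array([0.72099657, 0.73071331, 2.1747053 , 2.45676566]))
[[319.1, 240.0], [319.1, 246.0], [319.1, 252.0], [319.0, 258.0], [319.1, 264.0]]
[[318.8, 198.0], [318.7, 204.0], [318.5, 210.0], [319.0, 216.0]]
index 0.13764986 blade 0.15394853
[-4.38257136e-01  4.25963345e-01  1.57497595e+00 -4.44089210e-16
  1.14065336e+00 -1.05175714e+00] [-4.38257136e-01  4.25963345e-01  1.57497595e+00 -4.44089210e-16
  1.14065336e+00  2.08983552e+00]
0.6135 [ 3.05447508e-01  4.57795337e-01  1.81220646e+00 -4.44089210e-16
  8.71590854e-01  1.66947508e-01]
3.7550926535897933 None
[ 2.96447781e-01  3.97197496e-01  1.67551685e+00  2.15742912e-05
  1.07095255e+00 -1.41167898e+00]
```

Run:
```python
from h import *
from cell import r,optics
d=dict(np.load("w2.npz"));cfw=wrist_cfw(d,d["pos"],d["q"])
print(fit(ray_plane(d,[(369.5,244.3),(268.7,244.3),(265,118.8),(374.7,118.3)],.05,cfw)))
p=r.current_tool_pos();r.move_linear([p[0],p[1],.26],None,.3)
q=down(.6135);X=R.from_quat(q).as_matrix()[:,0]
r.move_to([.547-.03*X[0],-.205-.03*X[1],.2],q);r.sleep(.2)
pos,q=r.current_tool_pos(),r.current_ee_rot()
d=optics.get_image("wrist");np.savez("w3.npz",pos=pos,q=q,**d);cv2.imwrite("pics/w3.png",d["pixels"][:,:,::-1]);print(pos,r.current_t())
```

```text
(array([0.4841105 , 0.20143526]), np.float64(0.13476435027392059), array([0.22086228, 0.58289136, 0.22103738, 0.53851501]))
[ 0.56456019 -0.22878092  0.20017039] 9.6417
```

View pics/w3.png

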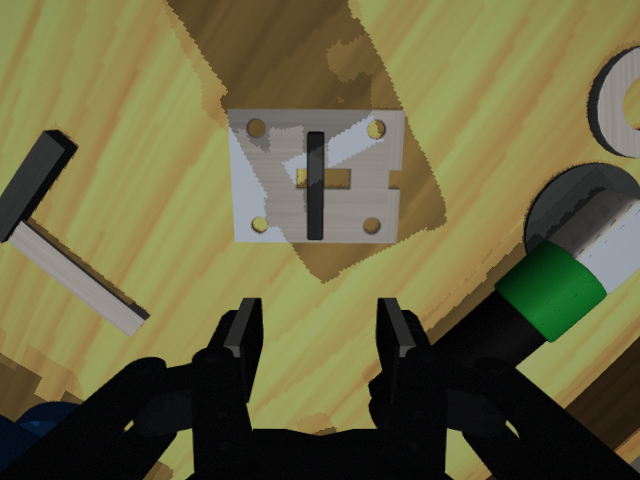

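The cover is seen from near. Its notch is at the right (395,178), its holes at (375,129), (371,226), (260,225) and (256,129), and the bar at (316,185).

Run:
```python
from h import *
from cell import r,optics
d=dict(np.load("w3.npz"));cfw=wrist_cfw(d,d["pos"],d["q"])
t,y,e=fit(ray_plane(d,[(375.5,129),(371.5,226),(260,225),(256,129)],.006,cfw));print(t,y,e)
b=ray_plane(d,[(316.5,132.),(315.5,239)],.054,cfw);print("bar",b.mean(0))
c=[(t[0]+.5468)/2,(t[1]-.2047)/2];y=(y+.6135)/2;print(c,y)
assert np.linalg.norm(t-[.5468,-.2047])<.006
r.move_linear(c+[.13],down(y),.15)
r.move_linear(c+[.050],None,.1)
print(r.current_tool_pos(),r.current_contact_force())
r.set_gripper(0,70)
print("grip",r.current_opening(),r.current_finger_force(),r.current_contact_force(),r.current_torque())
r.move_linear(c+[.06],None,.05)
r.move_linear(c+[.19],None,.12);r.sleep(.2)
print(r.current_t(),r.current_opening(),r.current_finger_force(),r.current_contact_force(),r.current_torque(),r.current_tool_pos())
d=optics.get_image("top");np.savez("top1.npz",**d);cv2.imwrite("pics/top1.png",cv2.resize(d["pixels"][180:270,370:490,::-1],None,fx=5,fy=5))
```

```text
[ 0.54470341 -0.20661044] 0.6107401932254717 [0.44920789 0.3198142  0.41085172 0.33155788]
bar [ 0.54435697 -0.20527032  0.054     ]
[np.float64(0.545751703053385), np.float64(-0.2056552214477057)] 0.6121200966127358
[ 0.54613033 -0.20584017  0.05057713] [ 0.53143264 -0.31798826  0.18741605]
grip 0.12482784686365814 68.99895429611206 [-1.65637072  0.55196961  5.86276797] [ 0.07934107  0.22586327 -0.06786885]
13.4417 0.12488464618291151 68.16030263900757 [ 0.44487754 -1.23125796 -4.55464909] [ 1.26095635e-02 -1.39435350e-02 -9.76897642e-05] [ 0.54556551 -0.20560265  0.18943735]
```

Run:
```python
from h import *
from cell import r,optics
r.move_linear([.4859,.2020,.19],down(.136),.12);r.sleep(.3)
r.move_linear([.4859,.2020,.1475],None,.06);r.sleep(.4)
print(r.current_t(),r.current_tool_pos(),r.current_contact_force(),r.current_torque())
q=R.from_quat(r.current_ee_rot()).as_matrix();print(np.arctan2(q[1,1],q[0,1]),q[:,2])
d=optics.get_image("top");np.savez("top2.npz",**d);cv2.imwrite("pics/top2.png",cv2.resize(d["pixels"][205:305,215:325,::-1],None,fx=6,fy=6,interpolation=cv2.INTER_CUBIC))
p=r.current_tool_pos();q=r.current_ee_rot();d=optics.get_image("wrist");np.savez("w4.npz",pos=p,q=q,**d);cv2.imwrite("pics/w4.png",d["pixels"][:,:,::-1])
```

```text
18.6333 [0.4859484  0.20202061 0.14762833] [ 0.08293827 -0.02963961 -4.37370374] [-0.02928733  0.04531708  0.01233798]
0.1360322920581852 [ 2.65578106e-04  7.34877592e-05 -9.99999962e-01]
```

View pics/top2.png

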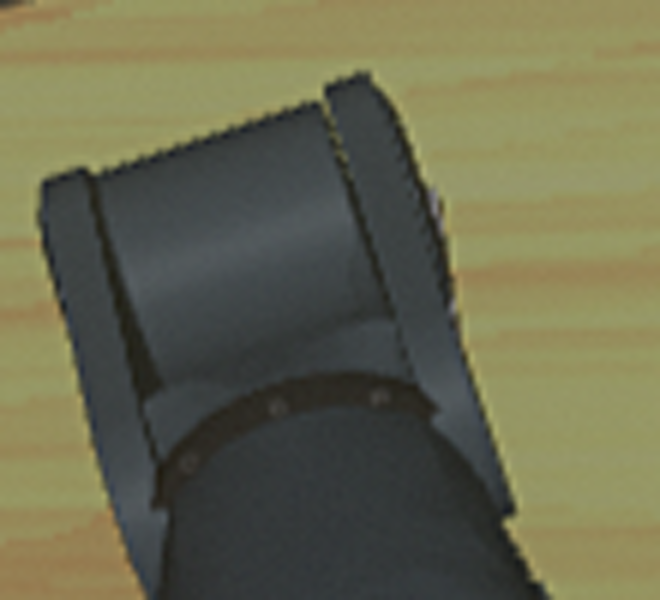

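View pics/w4.png

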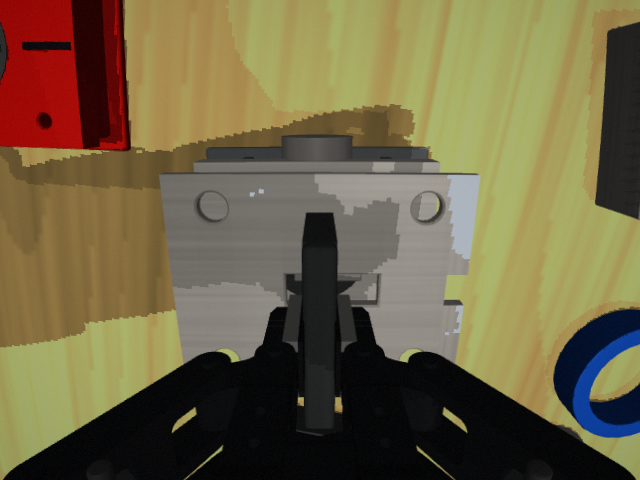

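In the wrist view, the cover's far edge runs from (160,174) to (479,173), with holes at (213,206) and (428,207), and the gearbox's far top edge shows behind it at about row 162. The arm hides the cover in the top view. I'll crop the wrist and scene views to check the alignment.

Run:
```python
from h import *
from cell import r,optics
d=optics.get_image("scene");np.savez("scene2.npz",**d)
w=np.load("w4.npz")["pixels"]
a=cv2.resize(w[130:240,150:490,::-1],(800,259),interpolation=cv2.INTER_CUBIC)
b=cv2.resize(d["pixels"][215:295,310:410,::-1],(425,340),interpolation=cv2.INTER_CUBIC)
s0=np.load("scene0.npz")["pixels"]
c=cv2.resize(s0[225:305,315:403,::-1],(374,340),interpolation=cv2.INTER_CUBIC)
cv2.imwrite("pics/chk.png",np.vstack([a,np.hstack([b,c,np.zeros((340,1,3),np.uint8)])]))
```

```text
(no output)
```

View pics/chk.png

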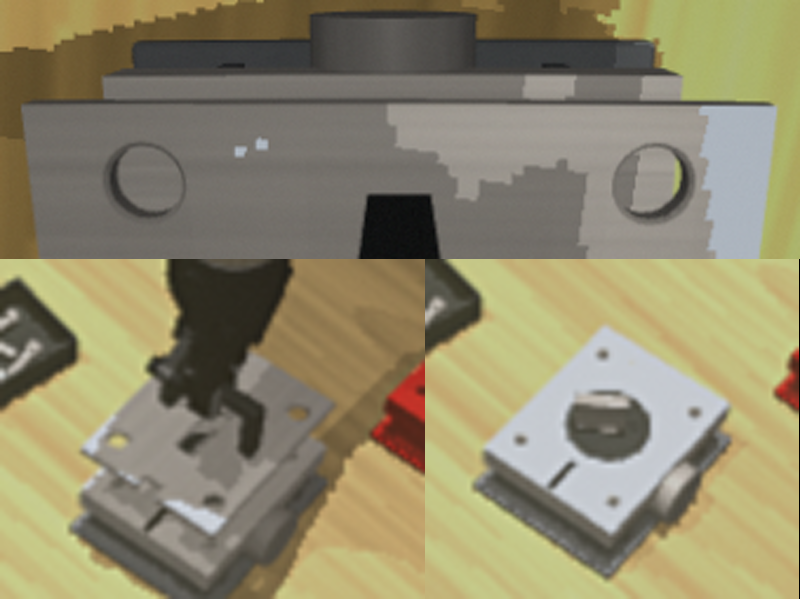

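Run:
```python
from h import *
rot=lambda t:np.array([[np.cos(t),-np.sin(t)],[np.sin(t),np.cos(t)]])
d=dict(np.load("w4.npz"));cfw=wrist_cfw(d,d["pos"],d["q"])
s=800/340;px=lambda L:[((u+.5)/s-.5+150,(v+.5)/s-.5+130) for u,v in L]
zt=.103
cc=ray_plane(d,px([(774,103),(23,103),(653,183),(148,182)]),zt,cfw)
gg=ray_plane(d,px([(682,75),(104,75)]),.05,cfw)
m=np.array([[70,55],[-70,55],[48,40],[-48,40]])/1e3
tc,yc,ec=fit(cc[:2],m[:2]);th,yh,eh=fit(cc[2:],m[2:]);tg,yg,eg=fit(gg,m[:2])
B=rot(-.136)
print("wrist cover-edge",tc,yc,ec,"holes",th,yh,eh,"gear",tg,yg,eg);print("diff in gear frame mm: edge",B@(tc-tg)*1e3,"holes",B@(th-tg)*1e3)
d0=dict(np.load("scene0.npz"));k=4.25
g=[((u-425+.5)/k-.5+315,(v-259+.5)/k-.5+225) for u,v in[(613,502),(519,440),(602,354),(694,412)]]
c=[((u+.5)/k-.5+310,(v-259+.5)/k-.5+215) for u,v in[(213,502),(118,440),(298,412)]]
tg,yg,eg=fit(ray_plane(d0,g,.05));tc,yc,ec=fit(ray_plane(d0,c,zt),H[[0,1,3]])
print("scene gear",tg,yg,eg,"cover",tc,yc,ec,"diff mm",B@(tc-tg)*1e3)
```

```text
wrist cover-edge [0.48511772 0.20210877] 0.13558360961450827 [0.10391782 0.10391782] holes [0.48543796 0.20188963] 0.1334554988425481 [0.09138102 0.09138102] gear [0.48394492 0.20113322] 0.13544249468976624 [0.04331805 0.04331805]
diff in gear frame mm: edge [1.29423166 0.8075342 ] holes [1.5818027  0.54699518]
scene gear [0.48342051 0.20205284] 0.14133077497862429 [0.6644031  0.49830638 0.55158766 0.31822607] cover [0.48526234 0.20325054] 0.13643418411972155 [0.47543533 0.35105979 0.52784288] diff mm [1.98720418 0.93691783]
```

Both cameras agree that the cover sits about 1.5 mm (x) and 0.8 mm (y) off in the gearbox frame. I'll correct that and hand in.

Run:
```python
from h import *
from cell import r,optics
r.move_linear([.4845,.2011,.1465],down(.136),.02);r.sleep(.8)
print(r.current_t(),r.current_tool_pos(),r.current_contact_force(),r.current_finger_force(),np.abs(r.current_qvel()).max())
d=optics.get_image("scene")
s=np.load("scene2.npz")["pixels"];print(np.abs(d["pixels"].astype(int)-s).max(2)[300:,:].mean())
print(r.hand_in())
```

```text
19.8333 [0.48449293 0.2011124  0.14648174] [ 0.2955788   0.30492112 -4.36448859] 68.17416071891785 0.0013083481591393419
0.9780642361111112
the job is handed in; nothing more can be done
None
```

I turned the blade to within about 0.02 rad of the index line. I then lifted the cover and handed in at about 20 s, holding it level about 16 mm above the blade, with the notch over the line; its last 1.5 mm alignment shift was not re-measured from pictures.

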